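# Slide a finished gearbox under the spring cover of the hand-in bay

### The job

Put the finished gearbox away in the dust-covered bay of the hand-in station: with one fingertip press the orange paddle fully down and keep it down, which holds the spring-closed clear cover open, and meanwhile push the gearbox along the lane with the other fingertip until it is completely inside the bay. Then draw back and let the paddle up, so that the cover shuts over the gearbox. Only push the gearbox, never lift or tip it, and leave the other things on the bench where they are.

Things in the scene. Friction and masses are not known exactly. Their poses are not given: they have to be found in the camera images.
- station: Hand-in station fixed to the bench: grey deck, top 12 mm above the bench. Origin: on the bench below the middle of the bay's mouth; x along the lane into the bay, y towards the paddle, z up. The lane runs from x = -180 mm to the mouth at x = 0, 76 mm wide (y = -38 to 38) between kerbs 6 mm thick, 6 mm above the deck. Place and turn vary.
- gearbox: Loose gearbox unit of a toy-car kit, about 0.12 kg, on the lane's deck in front of the bay: black case 60 mm (its x) by 40 mm (its y) by 20 mm high, a dark housing 44 by 36 mm centred on top, 34 mm high in all. Origin: centre of its underside; z up. It starts up to 0.25 rad askew to the lane.
- paddle: Orange level strip with black ribs, 8 mm thick, at station x = -180 to 55, y = 48 to 102 mm. Origin: centre of its top face, axes as the station's. Moves straight down 20 mm: top 46 mm above the bench when up, 26 mm fully pressed. A spring raises it; pressing takes 5 to 9 N anywhere along it, and a fingertip can slide along it while pressing. Linked to the cover.
- cover (a joint): Angle (rad) of the clear orange-rimmed cover: 0 shut, 1.35 fully open, in proportion to paddle travel; springs shut. Hinged on the bay's far edge (station x = 137, 60 mm above the bench), roof 138 mm long. Shut, its apron hangs at the mouth to 26 mm above the bench and bars the gearbox; fully open it is beyond station x = 70, 180 mm above the bench.
- bay_mouth (a point): Point on the deck in the middle of the bay's mouth (station x = 0, y = 0). The bay behind it is 76 mm wide and 134 mm deep; its green walls are 6 mm thick, tops 54 mm above the bench, open above but for the cover. The green linkage housing at station x = 70 to 140, y = 46 to 104 mm is 58 mm above the bench.
- wheel_a: Loose toy-car wheel lying flat, black tyre 62 mm across, 26 mm high, white hub, on the bench beside the lane on the side away from the paddle. Origin: centre of its underside. Not to be moved.
- wheel_b: A second such wheel, on the same side. Not to be moved.
- spray_can: Silver can 44 mm across, 105 mm high. Origin: centre of its underside. Not to be moved.
- screwdriver: Green-handled screwdriver lying on the bench. Not to be moved.
- grease_jar: Small jar with red cap, 44 mm across, 40 mm high. Origin: centre of its underside. Not to be moved.
- screw_cup: White bowl 64 mm across, 35 mm high. Origin: centre of its underside. Not to be moved.
There are look-alikes about, which are no part of the job. There is more than one size of the gearbox; the job needs the middle-sized.

How it is judged:
By the outcome, as a careful person would: the job done as asked, in the order asked, and still so for the second after the job is handed in, with the robot touching nothing.
It also fails if it takes over 51 s, if anything falls off the work surface, if the arm or the gripper's body presses on something with over 40 N, if the wrist force passes 120 N, or if a joint passes its speed limit or range.

### The arm

A 7-joint arm with a two-finger parallel gripper is mounted at the origin on the work surface. World frame = base frame: x ahead of the robot, y to its left, z up, the work surface at z = 0. Lengths are in m, angles in rad, forces in N, time in s.
With the tool pointing down it reaches from about 0.4 to 0.875 m from the base axis. Payload 19.3 kg.
Tool frame: the origin (TCP) lies midway between the tips of the shut fingers; the grasp point (between the pads) lies 19 mm behind it (bot.pinch_z is the distance from the TCP to the grasp point, in m); z points along the fingers, y is the direction in which the jaws open and shut (so a half turn about z gives the same grasp; the last joint's range is limited). The gripper opens to 85 mm and grips with 20 to 120 N. Pads are 22 mm wide; open, the fingers measure 114 mm over their backs; the gripper's body (76 mm by 85 mm) begins 54 mm behind the grasp point. The pads swing forward as they close: fully open they stand 13 mm farther back than shut.
Start: joints at [-1.2, 0.521, -0.036, 1.599, 0.021, 1.021, -0.113], TCP at [0.267, 0.565, 0.231] pointing down, gripper open.
Joint ranges: [-2.91, 2.91], [-0.3, 2.13], [-1.5, 1.42], [0.17, 2.43], [-1.26, 4.41], [0.16, 1.93], [-2.52, 2.52]. Speed limits (rad/s): [1.89, 1.89, 2.39, 2.39, 3.01, 3.01, 3.01].

### API

Orientations are given as [roll, pitch, yaw] about the fixed x, y, z axes, in that order (R = Rz(yaw) Ry(pitch) Rx(roll)).
In Python, from workcell import bot gives the robot as it stands. The module is installed in compiled form; this text tells all that it offers.
- The arm moves only by the tool move_arm, never from a script. Its argument "moves" is text: rows parted by semicolons, each of 4 numbers parted by spaces: the shift along the tool's x, y, z in mm, then the turn about the tool's z in rad. In form: dx dy dz yaw; .... A call has exactly 10 rows; each row is the pose to reach, as a shift and turn from the pose commanded when the call began, along the tool's axes at that moment; what a row does not reach only later rows make up. A row lasts 1/12 s, in which the tool goes at most 41.7 mm and 7.16 degrees, less where a joint would pass 70% of its speed; a pose out of reach is approached as far as the arm can. A call with a gripper value outside its range is refused whole. "grip" is the opening, from 0 (shut) to 1 (fully open), set as the call begins (left out, the last holds). The fingers move at their own pace and stop on an object; "grip_force" is the grip in N (left out, the last holds). Time passes only in rows, so rows that repeat a pose let the fingers close, or fill a call up. It gives the time, the measured TCP pose, the force and the opening at its end, in the units of the state.
- bot.observe(): the state, without advancing time (a new reading comes with each control period).
- bot.grab_frame(name): name is "scene" or "top" or "wrist"; returns a dict with "frame" (400x640x3 uint8, red, green, blue), "z_map" (400x640 float32, m along the optical axis (not along the pixel's ray), 0 where there is no reading), "K" (3x3 intrinsics, pixels), "eye" and "attitude" of the camera in the world. Camera axes: x right, y up, looking along -z (the intrinsics and any distortion apply to the point x, -y, -z); pixel columns grow to the right and rows downward; lengths in m; the calibration is good to about 2 mm. A picture is of the moment at which its call begins.
- bot.job_done(): hands the job in, once; it reports no verdict.
Trained networks look in a picture, given as the dict that the camera call returned (one of the last four; its "shot" number tells which), for a name from the list of things; names that differ only in an ending like _2 or _b are one class to them, and where a whole thing is asked for, a point or a joint stands for the part that bears it (a point fixed in the world has none). Each returns a list of dicts, best first, with "conf" (0 to 1); they miss things now and then, are a little off and sometimes report something else, mostly with a low value. They report only what shows in the picture. A call takes as long as a camera call. They do not tell look-alikes from the thing itself.
- bot.search_frame(picture, label): "at" ([column, row] in pixels, amid what is visible of it).
- bot.pinpoint(picture, label): "at" ([column, row] in pixels: a listed point, or the origin of a listed thing).
The state is a dict: "clock": time; "qpos": joint angles; "qd": joint speeds; "joint_efforts": joint torques, N m; "position": TCP position; "tool_rot": TCP orientation; "force": force on the tool from outside, world axes, zero at the start; "moment": the same for the moment, N m; "grip_width": finger opening in m.
Only numpy, scipy, OpenCV 4.12 (cv2) and the standard library are available. Lean on these libraries where they do the work, as an engineer would, in place of code of your own. Each camera call takes 0.05 s, during which the arm holds its last target. There are 200 camera calls.

## Working session

There is one attempt and no reset: what is moved stays moved. The work goes in short steps, Python scripts to look and compute and a tool call to move; the robot and the scene stay as the last step left them, time stands still between calls to the robot, and variables do not carry over. Pictures are saved under pics/ and viewed, about 8 in all and at most 12, crops included, and the job is handed in when it is done.

Besides the shell and the picture viewer there is one more tool, called after ">>>" by a JSON object that holds its "method" and its "body", one argument or row to a line. move_arm: Moves the arm, as the interface text tells. Its arguments: {"type":"object","properties":{"moves":{"type":"string"},"grip":{"type":"number"},"grip_force":{"type":"number"}},"required":["moves"]}

```bash
mkdir -p pics; cat > h.py <<'E'
import numpy as np, cv2
from workcell import bot
from scipy.spatial.transform import Rotation as R
def att(p):
    a=np.array(p["attitude"],float)
    if a.shape==(3,3): return a
    if a.size==4: return R.from_quat(a).as_matrix()
    return R.from_euler('xyz',a).as_matrix()
def cloud(p):
    z=p["z_map"];K=np.array(p["K"]);v,u=np.mgrid[:z.shape[0],:z.shape[1]]
    c=np.stack([(u-K[0,2])/K[0,0]*z,-(v-K[1,2])/K[1,1]*z,-z],-1)
    return c@att(p).T+np.array(p["eye"])
def save(p,n,crop=None,s=1):
    f=p["frame"][:,:,::-1]
    if crop: f=f[crop[1]:crop[3],crop[0]:crop[2]]
    cv2.imwrite("pics/"+n,cv2.resize(f,None,fx=s,fy=s,interpolation=cv2.INTER_CUBIC))
E
python3 - <<'E'
from h import *
s=bot.observe();print({k:np.round(v,3) for k,v in s.items()})
fs=[]
for n in("scene","top"):
    p=bot.grab_frame(n);print(n,[k for k in p],np.round(p["K"],1).tolist(),p["eye"],p["attitude"]);save(p,n+"0.png");fs.append(p)
    C=cloud(p)
    for l in("station","gearbox","paddle","cover","bay_mouth","wheel_a","spray_can"):
        for d in bot.pinpoint(p,l)[:4]:
            u,v=map(int,d["at"]);print(n,l,d["at"],round(d["conf"],2),np.round(C[v,u],3) if 0<=v<400 and 0<=u<640 else "")
cv2.imwrite("pics/both.png",np.vstack([cv2.resize(x["frame"],(480,300)) for x in fs])[:,:,::-1])
E
```

```text
{'clock': np.float64(0.0), 'qpos': array([-1.2  ,  0.522, -0.036,  1.6  ,  0.021,  1.021, -0.113]), 'qd': array([ 0.001,  0.001, -0.001,  0.001,  0.   , -0.001,  0.   ]), 'joint_efforts': array([-1.0000e-03, -9.2707e+01,  1.9800e+00, -3.6993e+01,  1.8000e-02,
        8.0000e-03, -0.0000e+00]), 'position': array([0.267, 0.565, 0.231]), 'tool_rot': array([-3.14 ,  0.   ,  2.701]), 'force': array([ 0.732,  0.298, -0.91 ]), 'moment': array([ 0.034,  0.045, -0.036]), 'grip_width': np.float64(0.085)}
scene ['frame', 'z_map', 'K', 'eye', 'attitude', 'shot'] [[396.0, 0.0, 320.2], [0.0, 396.0, 201.4], [0.0, 0.0, 1.0]] [ 1.36383422 -0.00407262  0.76291041] [0.86910767 0.0064394  1.61428352]
scene station [299.2, 233.0] 0.81 [ 0.663 -0.092  0.065]
scene station [254.2, 211.8] 0.7 [ 0.533 -0.233  0.018]
scene gearbox [378.0, 201.1] 0.65 [0.484 0.12  0.025]
scene gearbox [218.7, 240.4] 0.55 [ 0.64  -0.312  0.008]
scene gearbox [291.6, 210.7] 0.52 [ 0.537 -0.127  0.029]
scene paddle [319.3, 201.2] 0.63 [ 0.518 -0.049  0.048]Traceback (most recent call last):
  File "<stdin>", line 8, in <module>
ValueError: it knows: bay_mouth, gearbox, grease_jar, paddle, screw_cup, screwdriver, spray_can, station, wheel
```

```bash
python3 - <<'E'
from h import *
fs=[]
for n in("scene","top"):
    p=bot.grab_frame(n);save(p,n+"0.png");fs.append(p);np.save(n+"C.npy",cloud(p));print(n,p["eye"],p["attitude"])
    C=cloud(p)
    for l in("station","gearbox","paddle","bay_mouth","wheel","spray_can","screw_cup","grease_jar","screwdriver"):
        for d in bot.pinpoint(p,l)[:4]:
            u,v=map(int,d["at"]);print(n,l,d["at"],round(d["conf"],2),np.round(C[v,u],3) if 0<=v<400 and 0<=u<640 else "")
cv2.imwrite("pics/both.png",np.vstack([cv2.resize(x["frame"],(480,300)) for x in fs])[:,:,::-1])
E
```

```text
scene [ 1.36383422 -0.00407262  0.76291041] [0.86910767 0.0064394  1.61428352]
scene station [295.9, 234.6] 0.7 [ 0.663 -0.102  0.061]
scene gearbox [378.6, 200.9] 0.97 [0.48  0.12  0.026]
scene gearbox [287.6, 211.5] 0.74 [ 0.544 -0.137  0.031]
scene gearbox [220.4, 240.0] 0.61 [ 0.639 -0.307  0.007]
scene paddle [319.9, 200.3] 0.93 [ 0.511 -0.049  0.046]
scene bay_mouth [291.9, 233.1] 0.74 [ 0.662 -0.112  0.063]
scene wheel [258.5, 249.5] 0.89 [ 0.685 -0.196  0.027]
scene wheel [251.0, 209.2] 0.64 [ 0.53  -0.241  0.024]
scene spray_can [461.7, 221.8] 0.89 [0.563 0.338 0.027]
scene spray_can [183.9, 235.9] 0.19 [ 0.633 -0.407  0.016]
scene grease_jar [184.2, 235.5] 0.84 [ 0.634 -0.403  0.017]
scene screwdriver [246.6, 169.9] 0.51 [ 0.307 -0.3    0.002]
top [ 0.30114895 -0.0254302   0.99446492] [ 0.22055809  0.00338258 -1.58423343]
top station [345.5, 173.5] 0.61 [ 0.589 -0.111  0.007]
top gearbox [355.7, 200.3] 0.93 [ 0.509 -0.129  0.048]
top gearbox [250.3, 226.9] 0.84 [0.449 0.121 0.051]
top gearbox [422.6, 163.8] 0.47 [ 0.607 -0.303  0.026]
top paddle [322.9, 194.8] 0.91 [ 0.525 -0.05   0.049]
top paddle [345.7, 170.6] 0.7 [ 0.595 -0.11   0.014]
top bay_mouth [340.2, 165.7] 0.83 [ 0.604 -0.097  0.027]
top bay_mouth [383.9, 147.8] 0.32 [ 0.649 -0.207  0.028]
top wheel [393.7, 205.3] 0.84 [ 0.5   -0.224  0.028]
top wheel [382.2, 144.5] 0.63 [ 0.657 -0.205  0.03 ]
top spray_can [160.6, 190.2] 0.97 [0.534 0.332 0.073]
top screw_cup [467.3, 242.3] 0.8 [ 0.409 -0.404  0.005]
top grease_jar [461.8, 163.1] 0.83 [ 0.603 -0.397  0.034]
top screwdriver [430.5, 288.9] 0.96 [ 0.301 -0.308 -0.004]
```

View pics/both.png

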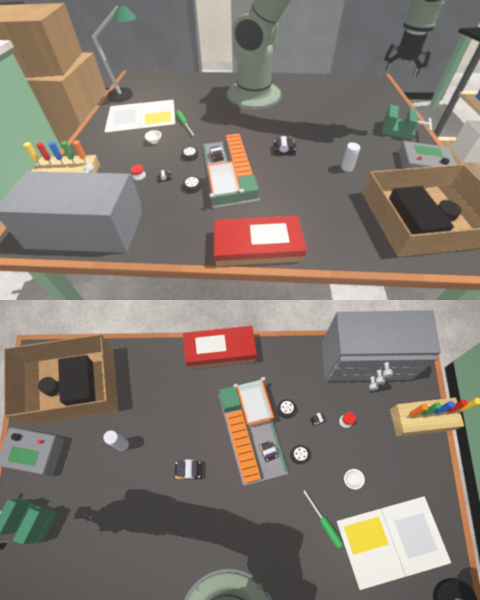

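The two images show three gearboxes. One is on the lane at top(355,200). A larger one is on the open bench to the left at top(250,227), and a small one is near the grease jar at top(423,164). The mid-sized one on the lane should be the right one, so next I'll measure the station and check it in a close crop.

```bash
python3 - <<'E'
from h import *
p=bot.grab_frame("top");C=cloud(p);save(p,"crop1.png",(280,80,480,260),4)
hsv=cv2.cvtColor(p["frame"],cv2.COLOR_RGB2HSV)
X,Y,Z=C[...,0],C[...,1],C[...,2]
roi=(X>.4)&(X<.8)&(Y>-.25)&(Y<.05)
def rect(m,n):
    P=C[m][:,:2].astype(np.float32)*1000
    r=cv2.minAreaRect(P);print(n,len(P),np.round(r[0],1),np.round(r[1],1),round(r[2],1),"z",np.round(np.percentile(Z[m],[5,50,95])*1000,1));print(np.round(cv2.boxPoints(r),0).tolist())
o=roi&(hsv[...,0]<18)&(hsv[...,1]>140)&(hsv[...,2]>90)&(np.abs(Z-.047)<.012)
n,l,st,_=cv2.connectedComponentsWithStats(cv2.morphologyEx(o.astype(np.uint8),cv2.MORPH_CLOSE,np.ones((7,7))))
i=1+np.argmax(st[1:,4]);rect((l==i)&(np.abs(Z-.047)<.012),"paddle")
w=bot.grab_frame("wrist");s=bot.observe()
Rt=R.from_euler('xyz',s["tool_rot"]).as_matrix()
print("wristcam in tool",np.round(Rt.T@(np.array(w["eye"])-s["position"]),3), np.round(Rt.T@(-att(w)[:,2]),2))
# gearboxes: extents of points above bench around each
for nm,c in(("lane",(.509,-.129)),("big",(.449,.121)),("small",(.607,-.303))):
    zt=.036 if nm=="lane" else .012
    m=(np.hypot(X-c[0],Y-c[1])<.06)&(Z>zt)&~o
    if nm=="lane": m&=(l!=i)
    n2,l2,st2,_=cv2.connectedComponentsWithStats(m.astype(np.uint8));j=1+np.argmax(st2[1:,4]);rect(l2==j,nm)
E
```

```text
paddle 2074 [530.9 -57.7] [239.5  62.7] 13.9 z [42.8 45.7 48.7]
[[407.0, -56.0], [422.0, -117.0], [655.0, -59.0], [640.0, 1.0]]
wristcam in tool [ 0.069  0.001 -0.143] [-0.28  0.    0.96]
lane 306 [ 512.7 -135.4] [45.9 41.1] 22.1 z [41.3 45.7 48.9]
[[484.0, -125.0], [499.0, -163.0], [542.0, -146.0], [526.0, -108.0]]
big 878 [453.6 125.1] [84.9 58.5] 89.9 z [24.9 46.9 51.4]
[[424.0, 83.0], [483.0, 83.0], [483.0, 167.0], [424.0, 168.0]]
small 219 [ 624.4 -312.4] [31.3 45.7] 18.1 z [13.7 24.7 28.5]
[[602.0, -296.0], [617.0, -339.0], [646.0, -329.0], [632.0, -286.0]]
```

View pics/crop1.png

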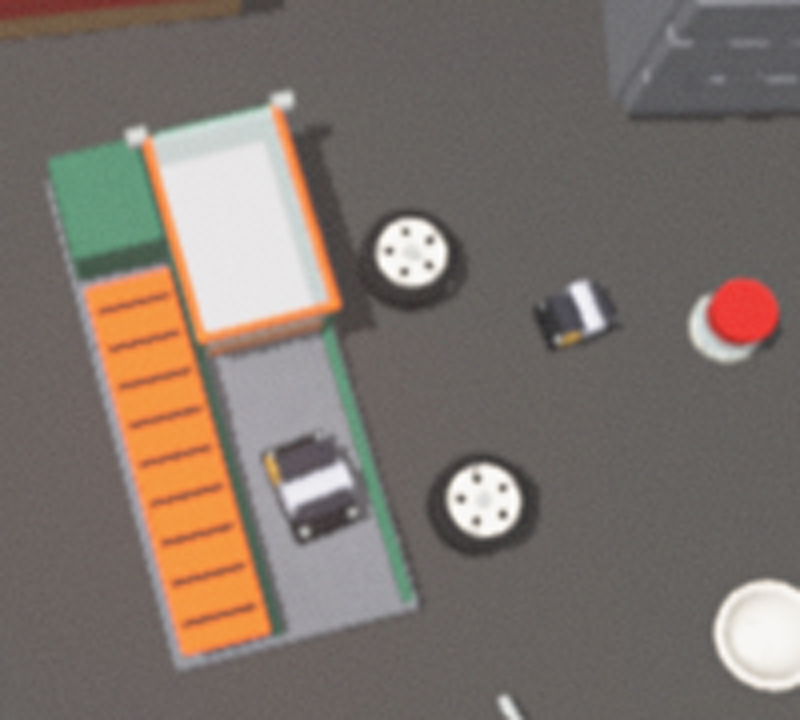

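The crop shows the station with the bay at its far end (cover front edge about crop(270,330)). The mid-sized gearbox is on the lane at crop(315,485), and the wheels are well to the right. Its housing measures about 46×41 mm, against about 85×58 mm overall for the big look-alike and 45×31 mm for the small one, so the choice holds. I'm setting out now, with the gripper at partial opening.

>>> {"method": "move_arm", "body": {
  "moves": "-24 -26 0 -0.034; -48 -51 0 -0.068; -73 -77 0 -0.102; -97 -102 0 -0.136; -121 -128 0 -0.17; -145 -153 0 -0.204; -169 -179 0 -0.238; -194 -204 0 -0.272; -218 -230 0 -0.306; -242 -255 0 -0.34",
  "grip": 0.75
}}

```text
clock: 2.13
position: [0.3769, 0.2296, 0.2315]
tool_rot: [3.141, 0.0, 3.042]
force: [0.5, 0.3, -0.2]
grip_width: 0.064
```

```bash
cat >> h.py <<'E'
PHI=np.radians(13.9);O=np.array([.6096,-.1155])
def Rs(a): return np.array([[np.cos(a),-np.sin(a)],[np.sin(a),np.cos(a)]])
def st(P): return ((np.asarray(P)[...,:2]-O)@Rs(PHI))*1000
def goto(x,y,z):
    s=bot.observe();w=O+Rs(PHI)@np.array([x,y])/1000
    Rt=R.from_euler('xyz',s["tool_rot"]).as_matrix()
    d=Rt.T@(np.array([w[0],w[1],z/1000])-s["position"])*1000
    e=(s["tool_rot"][2]-(PHI+np.pi)+np.pi)%(2*np.pi)-np.pi
    print("now st",st(s["position"]).round(1),"z",round(s["position"][2]*1000,1),"rpy",np.round(s["tool_rot"],3),"F",np.round(s["force"],1),"grip",round(s["grip_width"]*1000,1),"t",round(s["clock"],2))
    print("shift",d.round(1),"yaw",round(e,3))
E
python3 -c "
from h import *
goto(-165,41,200)"
```

```text
now st [-142.9  390.9] z 231.5 rpy [3.141 0.    3.042] F [ 0.5  0.3 -0.2] grip 64.0 t 2.13
shift [ -96.5 -337.1   31.4] yaw -0.342
```

>>> {"method": "move_arm", "body": {
  "moves": "-10 -34 3 -0.034; -20 -68 6 -0.068; -29 -101 10 -0.102; -39 -135 13 -0.136; -49 -169 16 -0.17; -58 -202 19 -0.204; -68 -236 22 -0.24; -78 -270 25 -0.274; -87 -304 28 -0.308; -96 -337 31 -0.342"
}}

```text
clock: 2.97
position: [0.4384, -0.1155, 0.2004]
tool_rot: [-3.141, 0.001, -2.899]
force: [0.8, 0.1, 0.6]
grip_width: 0.0639
```

```bash
python3 - <<'E'
from h import *
goto(-165,41,100)
p=bot.grab_frame("wrist");C=cloud(p);save(p,"w1.png");np.savez("w1.npz",C=C,f=p["frame"])
S=np.dstack([st(C),C[...,2]*1000])
print(bot.pinpoint(p,"gearbox")[:2],bot.pinpoint(p,"bay_mouth")[:1],bot.pinpoint(p,"paddle")[:1])
hsv=cv2.cvtColor(p["frame"],cv2.COLOR_RGB2HSV);x,y,z=S[...,0],S[...,1],S[...,2]
def rect(m,n):
    P=S[m][:,:2].astype(np.float32);r=cv2.minAreaRect(P);print(n,len(P),np.round(r[0],1),np.round(r[1],1),round(r[2],1),"z",np.round(np.percentile(z[m],[5,50,95]),1),np.round(cv2.boxPoints(r),0).tolist())
def big(m):
    n,l,s,_=cv2.connectedComponentsWithStats(m.astype(np.uint8));return l==1+np.argmax(s[1:,4])
o=(hsv[...,0]<18)&(hsv[...,1]>140)&(abs(z-46)<5)&(y>40);rect(big(cv2.morphologyEx(o.astype(np.uint8),cv2.MORPH_CLOSE,np.ones((9,9)))>0)&(abs(z-46)<5),"paddle")
lane=(abs(y)<36)&(x>-170)&(x<-20)
rect(big(lane&(z>38)&(z<60)),"housing");rect(big(lane&(z>23)&(z<60)),"box")
# kerbs
for X0 in(-60,-40,-20,20,40):
    m=(abs(x-X0)<4)&(abs(y)<60);yy=y[m];zz=z[m];k=np.argsort(yy)
    g=(hsv[...,1][m]>60)&(hsv[...,0][m]>50)&(hsv[...,0][m]<95)
    print(X0,"green y",np.round(np.percentile(yy[g],[0,5,50,95,100]),1) if g.sum() else "", "z",np.round(np.median(zz[g]),1) if g.sum() else "")
E
```

```text
now st [-166.2   41.1] z 200.4 rpy [-3.141e+00  1.000e-03 -2.899e+00] F [0.8 0.1 0.6] grip 63.9 t 2.97
shift [-1.200e+00 -1.000e-01  1.004e+02] yaw 0.0
[{'at': [115.2, 289.3], 'conf': 0.86}, {'at': [531.0, 239.2], 'conf': 0.77}] [{'at': [285.7, 320.5], 'conf': 0.83}] [{'at': [357.1, 280.5], 'conf': 0.88}]
paddle 10761 [-77.6  79.4] [207.8  54.2] 0.0 z [45.1 46.3 47.5] [[-182.0, 106.0], [-182.0, 52.0], [26.0, 52.0], [26.0, 106.0]]
housing 1856 [-97.7   3.1] [47.1 41.2] 7.3 z [41.9 46.4 48.5] [[-124.0, 21.0], [-119.0, -20.0], [-72.0, -14.0], [-77.0, 27.0]]
box 2508 [-99.1   3. ] [60.3 41.3] 7.2 z [29.9 45.9 48.3] [[-132.0, 20.0], [-126.0, -21.0], [-67.0, -14.0], [-72.0, 27.0]]
-60 green y [-35.3 -35.   43.5  47.8  47.8] z 18.1
-40 green y [-36.3 -36.1  42.5  47.8  47.9] z 18.3
-20 green y [-39.8 -39.2 -33.7  47.9  48. ] z 18.2
20 green y  z 
40 green y [-53.8 -53.8 -53.8 -53.8 -53.8] z 1.1
```

View pics/w1.png

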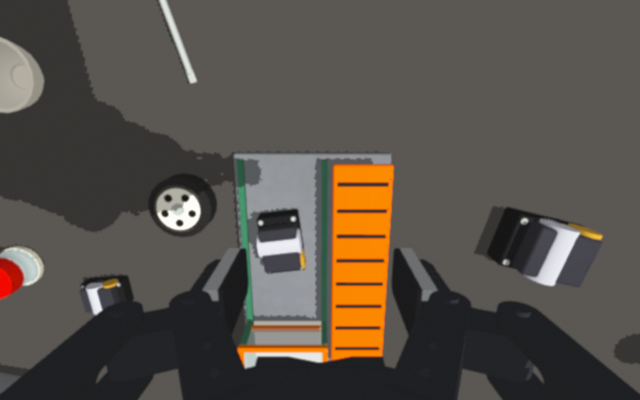

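The wrist view shows the lane gearbox at (280,240), about 7° askew, with a paddle finger and a pusher finger poised on each side. I'm correcting the station origin by (-2, +4.4) mm from the paddle fit and going down behind the gearbox.

```bash
echo 'O=O+Rs(PHI)@np.array([-.002,.0044])' >> h.py; python3 -c "
from h import *
goto(-160,38,50)"
```

```text
now st [-164.1   38. ] z 200.2 rpy [ 3.141 -0.    -2.903] F [ 0.2  0.2 -0.3] grip 64.0 t 3.17
shift [ -4.1  -0.  150.2] yaw -0.004
```

>>> {"method": "move_arm", "body": {
  "moves": "-1 0 20 0; -2 0 40 0; -3 0 60 0; -4 0 80 0; -4 0 100 0; -4 0 115 0; -4 0 130 0; -4 0 140 0; -4 0 148 0; -4 0 150 0"
}}

```text
clock: 4.0
position: [0.442, -0.1119, 0.0495]
tool_rot: [3.141, -0.001, -2.9]
force: [-0.2, 0.7, 0.4]
grip_width: 0.0639
```

```bash
python3 -c "
from h import *
goto(-160,38,30)"
```

```text
now st [-159.8   39.4] z 49.5 rpy [ 3.141e+00 -1.000e-03 -2.900e+00] F [-0.2  0.7  0.4] grip 63.9 t 4.0
shift [ 0.1 -1.4 19.5] yaw -0.001
```

>>> {"method": "move_arm", "body": {
  "moves": "0 -1 3 0; 0 -1 6 0; 0 -1 9 0; 0 -1 12 0; 0 -1 15 0; 0 -1 17 0; 0 -1 19 0; 0 -1 21 0; 0 -1 23 0; 0 -1 23 0"
}}

```text
clock: 4.83
position: [0.4428, -0.1136, 0.0274]
tool_rot: [-3.141, 0.001, -2.901]
force: [-0.4, 0.8, 6.7]
grip_width: 0.0641
```

```bash
python3 - <<'E'
from h import *
goto(-160,38,18)
p=bot.grab_frame("wrist");S=cloud(p);s=st(S);z=S[...,2]*1000
hsv=cv2.cvtColor(p["frame"],cv2.COLOR_RGB2HSV)
o=(hsv[...,0]<18)&(hsv[...,1]>140)&(s[...,1]>50)&(s[...,1]<100)&(s[...,0]<40)&(s[...,0]>-178)
print("paddle z",np.round(np.percentile(z[o],[5,25,50,75,95]),1),o.sum());save(p,"w2.png")
E
```

```text
now st [-159.5   37.5] z 27.4 rpy [-3.141e+00  1.000e-03 -2.901e+00] F [-0.4  0.8  6.7] grip 64.1 t 4.83
shift [0.5 0.5 9.4] yaw -0.002
paddle z [32.8 33.3 33.8 34.2 34.9] 8687
```

>>> {"method": "move_arm", "body": {
  "moves": "0 0 2 0; 0 0 4 0; 0 0 6 0; 0 0 7 0; 0 0 8 0; 0 0 9 0; 0 0 9.5 0; 0 0 9.5 0; 0 0 9.5 0; 0 0 9.5 0"
}}

```text
clock: 5.72
position: [0.4429, -0.1137, 0.019]
tool_rot: [-3.141, 0.001, -2.901]
force: [-5.7, 0.3, 35.5]
grip_width: 0.0644
```

```bash
cat > look.py <<'E'
from h import *
import sys
goto(*map(float,sys.argv[2:5]))
p=bot.grab_frame("wrist");S=cloud(p);s=st(S);z=S[...,2]*1000
hsv=cv2.cvtColor(p["frame"],cv2.COLOR_RGB2HSV)
o=(hsv[...,0]<18)&(hsv[...,1]>140)&(s[...,1]>50)&(s[...,1]<100)&(s[...,0]<40)&(s[...,0]>-178)&(z<60)
print("paddle z",np.round(np.percentile(z[o],[5,50,95]),1))
t=bot.grab_frame("top");save(t,"t.png",(300,80,420,240),1)
f=np.hstack([cv2.resize(p["frame"],(480,300)),cv2.resize(t["frame"][80:240,300:420],(225,300))])[:,:,::-1]
cv2.imwrite("pics/"+sys.argv[1],f)
C=cloud(t);s=st(C);z=C[...,2]*1000
m=(abs(s[...,1])<33)&(s[...,0]>-150)&(s[...,0]<134)&(z>38)&(z<52)
if m.sum()>30: r=cv2.minAreaRect(s[m].astype(np.float32));print("top: housing",m.sum(),np.round(r[0],1),np.round(r[1],1),round(r[2],1))
E
python3 look.py l1.png -130 38 17
```

```text
now st [-159.4   37.4] z 19.0 rpy [-3.141e+00  1.000e-03 -2.901e+00] F [-5.7  0.3 35.5] grip 64.4 t 5.72
shift [-29.4   0.6   2. ] yaw -0.002
paddle z [25.1 26.  27.1]
```

View pics/l1.png

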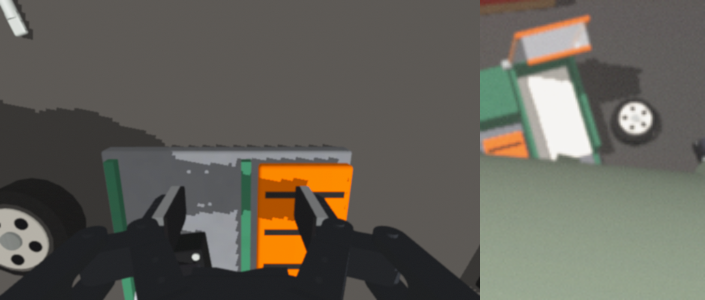

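Paddle is fully down at 26 mm and the cover is open, with the pusher behind the gearbox. I'll ease the force a little and start pushing.

>>> {"method": "move_arm", "body": {
  "moves": "-4 0 -0.6 0; -8 0 -0.6 0; -12 0 -0.6 0; -16 0 -0.6 0; -20 0 -0.6 0; -25 0 -0.6 0; -30 0 -0.6 0; -35 0 -0.6 0; -40 0 -0.6 0; -45 0 -0.6 0"
}}

```text
clock: 6.65
position: [0.484, -0.1035, 0.0192]
tool_rot: [3.141, -0.004, -2.901]
force: [-18.1, -5.5, 40.0]
grip_width: 0.0641
```

```bash
python3 look.py l2.png 4 38 18.5
```

```text
now st [-117.1   37.4] z 19.2 rpy [ 3.141 -0.004 -2.901] F [-18.1  -5.5  40. ] grip 64.1 t 6.65
shift [-121.1    0.9    0.3] yaw -0.002
paddle z [25. 26. 27.]
```

View pics/l2.png

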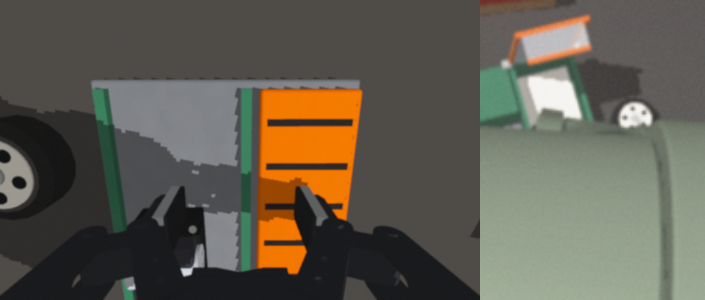

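>>> {"method": "move_arm", "body": {
  "moves": "-2 0 -1 0; -6 0 -1 0; -11 0 -1 0; -16 0 -1 0; -21 0 -1 0; -26 0 -1 0; -31 0 -1 0; -36 0 -1 0; -41 0 -1 0; -46 0 -1 0"
}}

```text
clock: 7.58
position: [0.5288, -0.0925, 0.0197]
tool_rot: [3.141, -0.004, -2.901]
force: [-16.6, -4.3, 21.3]
grip_width: 0.064
```

```bash
python3 - <<'E'
from h import *
goto(4,38,18.5)
p=bot.grab_frame("scene");save(p,"s1.png",(230,150,350,250),5)
w=bot.grab_frame("wrist");C=cloud(w);s=st(C);z=C[...,2]*1000
hsv=cv2.cvtColor(w["frame"],cv2.COLOR_RGB2HSV);o=(hsv[...,0]<18)&(hsv[...,1]>140)&(s[...,1]>50)&(s[...,1]<100)&(s[...,0]<40)&(z<60)
print(np.percentile(z[o],[5,50,95]))
E
```

```text
now st [-70.9  37.4] z 19.7 rpy [ 3.141 -0.004 -2.901] F [-16.6  -4.3  21.3] grip 64.0 t 7.58
shift [-74.9   0.8   0.9] yaw -0.002
[24.98148812 26.04214192 27.09977165]
```

View pics/s1.png

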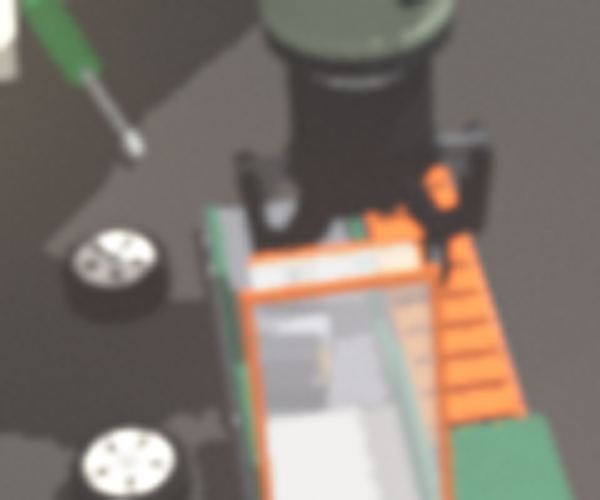

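The cover is open and the gearbox is straight, with its front near the mouth. It sits slightly to the −y side (crop(297,365)), so I'll back off a touch, shift the pusher 7 mm in −y, and push on.

>>> {"method": "move_arm", "body": {
  "moves": "6 0 0 0; 6 -4 0 0; 6 -7 0 0; 2 -7 0 0; -3 -7 0 0; -8 -7 0 0; -13 -7 0 0; -18 -7 0 0; -23 -7 0 0; -28 -7 0 0"
}}

```text
clock: 8.52
position: [0.5569, -0.0929, 0.0197]
tool_rot: [3.141, -0.005, -2.901]
force: [-20.1, -5.1, 25.1]
grip_width: 0.0639
```

>>> {"method": "move_arm", "body": {
  "moves": "-5 0 0 0; -10 0 0 0; -15 0 0 0; -20 0 0 0; -25 0 0 0; -30 0 0 0; -35 0 0 0; -40 0 0 0; -40 0 0 0; -40 0 0 0"
}}

```text
clock: 9.35
position: [0.5976, -0.0829, 0.0198]
tool_rot: [3.142, -0.002, -2.901]
force: [-8.6, -1.9, 14.6]
grip_width: 0.0641
```

```bash
python3 - <<'E'
from h import *
goto(4,31,18.5)
p=bot.grab_frame("scene");save(p,"s2.png",(230,150,350,250),5)
w=bot.grab_frame("wrist");C=cloud(w);s=st(C);z=C[...,2]*1000
hsv=cv2.cvtColor(w["frame"],cv2.COLOR_RGB2HSV);o=(hsv[...,0]<18)&(hsv[...,1]>140)&(s[...,1]>50)&(s[...,1]<100)&(s[...,0]<40)&(z<60)
print(np.percentile(z[o],[5,50,95]))
E
```

```text
now st [-1.8 30.1] z 19.8 rpy [ 3.142e+00 -2.000e-03 -2.901e+00] F [-8.6 -1.9 14.6] grip 64.1 t 9.35
shift [-5.8  0.9  1.3] yaw -0.002
[24.9743195  26.05058081 27.13188377]
```

View pics/s2.png

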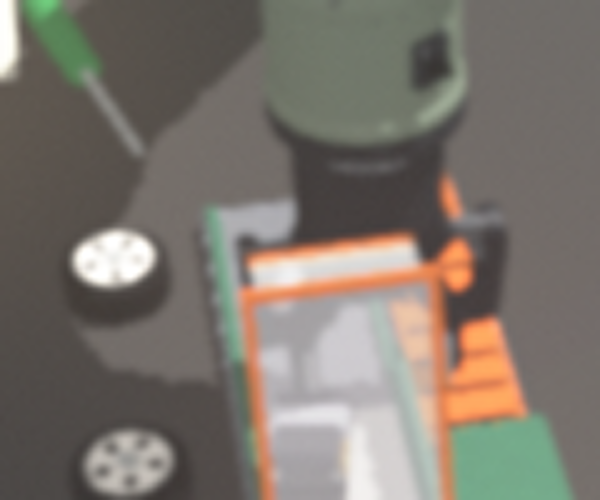

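>>> {"method": "move_arm", "body": {
  "moves": "-3 0 0.3 0; -6 0 0.3 0; -8 0 0.3 0; -8 0 0.3 0; 0 0 0.3 0; 12 0 0.3 0; 27 0 0.3 0; 42 0 0.3 0; 57 0 0.3 0; 70 0 0.3 0"
}}

```text
clock: 10.28
position: [0.5315, -0.0992, 0.02]
tool_rot: [-3.141, 0.004, -2.901]
force: [5.7, 1.7, 5.6]
grip_width: 0.0639
```

```bash
python3 look.py l3.png -70 31 120; python3 - <<'E'
from h import *
p=bot.grab_frame("scene");C=cloud(p);save(p,"s3.png",(230,150,350,250),5)
print([ (d["at"],round(d["conf"],2)) for d in bot.pinpoint(p,"gearbox")])
E
```

```text
now st [-69.9  30.2] z 20.0 rpy [-3.141  0.004 -2.901] F [5.7 1.7 5.6] grip 63.9 t 10.28
shift [  -0.3    0.7 -100. ] yaw -0.002
paddle z [25.  26.1 27.2]
[([378.9, 200.8], 0.66), ([219.7, 239.7], 0.48)]
```

View pics/s3.png

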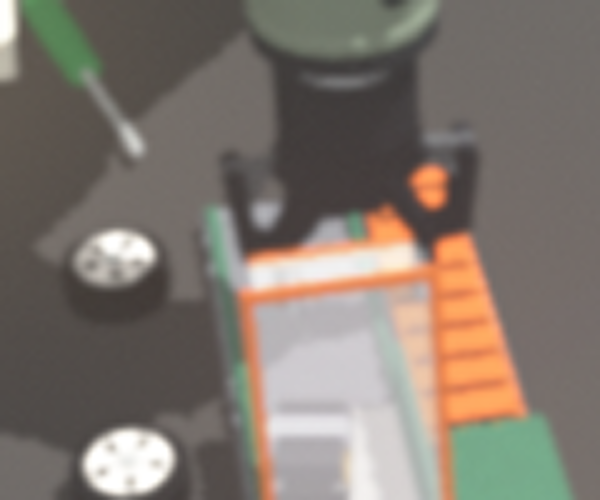

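View pics/l3.png

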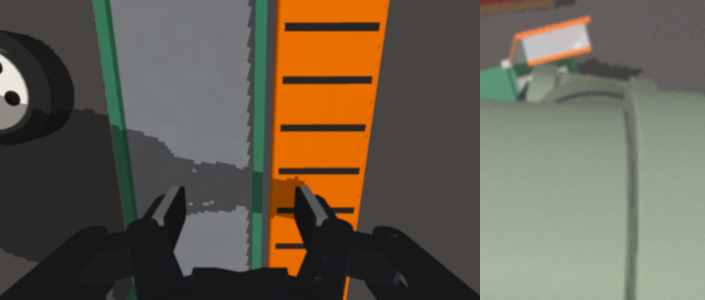

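```bash
python3 - <<'E'
from h import *
p=bot.grab_frame("scene");C=cloud(p);s=st(C);z=C[...,2]*1000
m=(abs(s[...,1])<45)&(s[...,0]>-60)&(s[...,0]<134)&(z>24)&(z<56)
u=np.argwhere(m);print(m.sum())
for x0 in range(-60,134,10):
    k=m&(abs(s[...,0]-x0-5)<5)&(abs(s[...,1])<34);
    if k.sum():print(x0,k.sum(),np.percentile(z[k],[10,50,90]).round(),np.percentile(s[...,1][k],[5,95]).round())
print(np.round(p["frame"][200:250,230+62].tolist(),0)[::4].tolist())
E
```

```text
65
130 4 [53. 54. 55.] [-14.  30.]
[[245, 179, 143], [241, 240, 241], [224, 143, 105], [182, 180, 184], [183, 181, 184], [204, 202, 207], [204, 203, 207], [202, 202, 206], [191, 190, 194], [220, 220, 223], [176, 174, 178], [165, 164, 167], [165, 163, 165]]
```

```bash
python3 - <<'E'
from h import *
p=bot.grab_frame("scene");K=np.array(p["K"])
def pr(x,y,z):
    w=np.r_[O+Rs(PHI)@np.array([x,y])/1000,z/1000]
    c=att(p).T@(w-p["eye"]);return ((K[0,0]*c[0]/-c[2]+K[0,2]-230)*5,(K[1,1]*-c[1]/-c[2]+K[1,2]-150)*5)
for n,a in dict(mouthL=(0,-38,12),mouthR=(0,38,12),lanefloor0=(-20,0,12),caseRear=(17,-9,32),houseRear=(25,-9,46),houseMid=(47,-9,46),houseFront=(69,-9,46),caseFront=(77,-9,32),wallL=(0,-41,54)).items(): print(n,np.round(pr(*a)))
f=p["frame"];save(p,"s4.png",(270,215,330,260),12)
E
```

```text
mouthL [251. 420.]
mouthR [391. 400.]
lanefloor0 [316. 385.]
caseRear [308. 408.]
houseRear [308. 399.]
houseMid [315. 429.]
houseFront [321. 459.]
caseFront [325. 490.]
wallL [240. 364.]
```

View pics/s4.png

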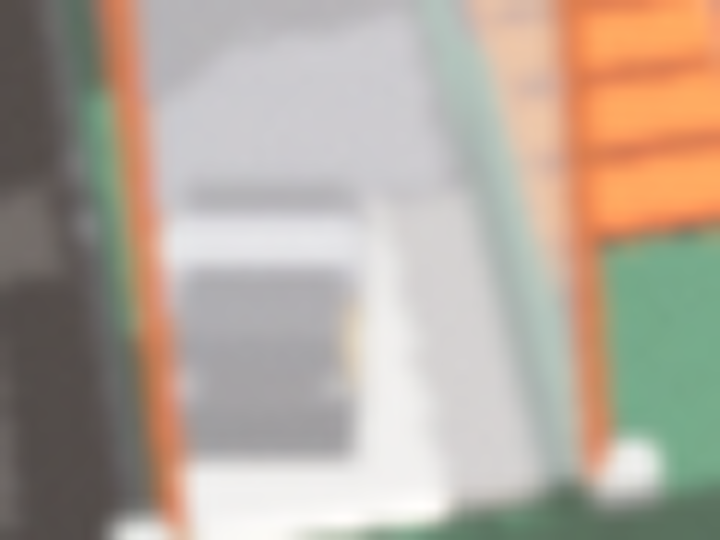

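The projected model with the case's rear at x≈17 mm matches the picture: housing rear at row ~402, predicted 399. So the gearbox is fully inside and straight, and I'm letting the paddle up.

>>> {"method": "move_arm", "body": {
  "moves": "2 0 -2 0; 4 0 -5 0; 6 0 -8 0; 8 0 -11 0; 8 0 -14 0; 8 0 -17 0; 8 0 -20 0; 8 0 -23 0; 8 0 -30 0; 8 0 -45 0"
}}

```text
clock: 11.42
position: [0.5217, -0.1009, 0.0635]
tool_rot: [3.141, -0.003, -2.9]
force: [-0.5, -0.0, 0.1]
grip_width: 0.064
```

>>> {"method": "move_arm", "body": {
  "moves": "10 0 -20 0; 25 0 -40 0; 40 0 -60 0; 55 0 -80 0; 65 0 -100 0; 75 0 -120 0; 85 0 -140 0; 85 0 -150 0; 85 0 -150 0; 85 0 -150 0"
}}

```text
clock: 12.25
position: [0.4403, -0.1213, 0.2145]
tool_rot: [-3.141, 0.001, -2.9]
force: [0.8, -0.3, -0.5]
grip_width: 0.0642
```

```bash
python3 - <<'E'
from h import *
goto(-160,38,200)
t=bot.grab_frame("top");p=bot.grab_frame("scene")
f=np.vstack([cv2.resize(p["frame"][150:270,180:360],(720,480)),])[:,:,::-1]
g=np.hstack([cv2.resize(p["frame"][150:260,180:345],(450,300)),cv2.resize(t["frame"][90:240,280:450],(340,300))])[:,:,::-1]
cv2.imwrite("pics/end.png",g)
for q in(t,p):
    C=cloud(q);s=st(C);m=(abs(s[...,1])<30)&(s[...,0]>10)&(s[...,0]<120);print("roof z",np.percentile(C[...,2][m]*1000,[5,50,95]).round(1))
    m=(s[...,1]>55)&(s[...,1]<95)&(s[...,0]>-120)&(s[...,0]<40);print("paddle z",np.percentile(C[...,2][m]*1000,[5,50,95]).round(1))
    for l in("wheel","spray_can","grease_jar"): print(l,[(d["at"],round(d["conf"],2)) for d in bot.pinpoint(q,l)[:2]])
E
```

```text
now st [-163.8   30.7] z 214.5 rpy [-3.141e+00  1.000e-03 -2.900e+00] F [ 0.8 -0.3 -0.5] grip 64.2 t 12.25
shift [-3.7  7.4 14.5] yaw -0.001
roof z [58.8 61.4 64.1]
paddle z [ 43.   46.1 584.5]
wheel [([321.0, 193.7], 0.4)]
spray_can [([162.8, 191.2], 0.7)]
grease_jar [([463.5, 161.0], 0.7)]
roof z [-753.2   61.1   63.9]
paddle z [ 44.2  47.6 549.2]
wheel [([252.0, 211.3], 0.8), ([257.0, 248.8], 0.58)]
spray_can [([461.6, 227.6], 0.88)]
grease_jar [([184.7, 235.7], 0.57), ([206.6, 192.6], 0.44)]
```

View pics/end.png

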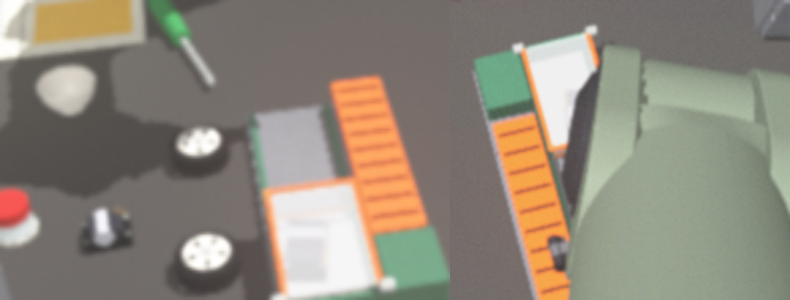

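The cover is shut (roof at 61 mm) with the gearbox visible under it at (305,250), the paddle is up at 46 mm, the lane is empty and the wheels haven't moved. The robot is touching nothing, so I'm handing in.

```bash
python3 -c "
from workcell import bot
print(bot.job_done())"
```

```text
the job is handed in; nothing more can be done
None
```

The mid-sized gearbox is in the bay with the cover shut over it, and I handed the job in at about 12.4 s of the 51 s allowed. One fingertip held the paddle fully down (top at 26 mm) while the other pushed the gearbox along the lane. I then drew back and let the paddle up.

**Final checks:**
- **Cover and paddle:** the cover roof is at about 61 mm, so it is shut, and the paddle is back up at 46 mm.
- **Gearbox:** before I released the paddle, a projection into the scene image put its rear about 17 mm inside the mouth, and it was lying straight. After release it showed under the cover, and the lane was empty.
- **Robot:** it is well clear, with tool force near zero.
- **Other things:** the wheels, spray can and grease jar showed no movement in the last pictures. I did not measure the screwdriver or the screw cup again.

**What fell short:**
- The arm hid part of the last top view, which left its wheel detection weak. Depth readings cannot see the gearbox through the clear cover.
- While sliding, the fingertip's force on the paddle reached about 40 N upward, plus about 19 N sideways. I eased it after that.

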